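Balance the load on the orbital shaker

TASK

The shaker already carries a large, a medium and a small conical flask; load the three matching conical flasks from the bench, so that it runs balanced: each stands upright in the middle of the free pad exactly opposite its twin of the same size across the centre of the platform. Set each flask down gently, do not shift the flasks that already stand there, and leave the bottle, the beaker and the tube on the bench where they are.

Things in the scene. Friction and masses are not known exactly. Their poses are not given: they have to be found in the camera images.
- large_flask: the large conical (Erlenmeyer) flask standing loose on the bench among other vessels, to be loaded: milky plastic, base 67 mm across, 122 mm tall with its ribbed blue screw cap, which is 38 mm across and 26 mm high and sits at the very top; the neck under it is 28 mm across; about 110 g. Round about its z axis. Origin: centre of its underside, z up.
- medium_flask: the medium conical (Erlenmeyer) flask standing loose on the bench among other vessels, to be loaded: milky plastic, base 51 mm across, 92 mm tall with its ribbed blue screw cap, which is 31 mm across and 23 mm high and sits at the very top; the neck under it is 23 mm across; about 60 g. Round about its z axis. Origin: centre of its underside, z up.
- small_flask: the small conical (Erlenmeyer) flask standing loose on the bench among other vessels, to be loaded: milky plastic, base 42 mm across, 74 mm tall with its ribbed blue screw cap, which is 26 mm across and 21 mm high and sits at the very top; the neck under it is 19 mm across; about 35 g. Round about its z axis. Origin: centre of its underside, z up.
- large_on_shaker: the large conical (Erlenmeyer) flask that already stands loose on one of the shaker's pads, the twin of the one on the bench: milky plastic, base 67 mm across, 122 mm tall with its ribbed blue screw cap, which is 38 mm across and 26 mm high and sits at the very top; the neck under it is 28 mm across; about 110 g. Round about its z axis. Origin: centre of its underside, z up.
- medium_on_shaker: the medium conical (Erlenmeyer) flask that already stands loose on one of the shaker's pads, the twin of the one on the bench: milky plastic, base 51 mm across, 92 mm tall with its ribbed blue screw cap, which is 31 mm across and 23 mm high and sits at the very top; the neck under it is 23 mm across; about 60 g. Round about its z axis. Origin: centre of its underside, z up.
- small_on_shaker: the small conical (Erlenmeyer) flask that already stands loose on one of the shaker's pads, the twin of the one on the bench: milky plastic, base 42 mm across, 74 mm tall with its ribbed blue screw cap, which is 26 mm across and 21 mm high and sits at the very top; the neck under it is 19 mm across; about 35 g. Round about its z axis. Origin: centre of its underside, z up.
- shaker: orbital shaker, fixed: grey housing 270 x 280 mm (x, y), on it an aluminium platform 200 x 300 mm with six square black rubber pads, 80 mm wide. Origin: under the platform's centre, on the bench; z up. Pad centres in its frame: x -47.5 or +47.5, y -95, 0 or +95 mm; tops z = 95 mm. Across the centre from pad (x, y) lies pad (-x, -y). Three pads, no two partners, hold a flask at the start.
- bottle: bystander: amber glass bottle with straight sides and a blue cap, 56 mm across, 108 mm tall, loose on the bench. Origin: centre of its underside.
- beaker: bystander: clear open beaker, 54 mm across, 70 mm tall, loose on the bench. Origin: centre of its underside.
- tube: bystander: straight milky tube standing on end, 29 mm across, with a blue cap 34 mm across, 114 mm tall, loose on the bench. Origin: centre of its underside.
Mind the look-alikes: they are no part of the job. What is shaped like the large_on_shaker but purple or yellow is not meant.

How it is judged (in metres and radians):
At the end, for the whole second after the job is handed in: Each bench flask stands upright, released and at rest, within 12 mm (along each platform axis) of the centre of the pad opposite its twin's; the twins still stand upright within 12 mm of their own pads' centres; bottle, beaker and tube upright, within 30 mm of where they began (((x of large_on_shaker in the frame of shaker between -0.0595 and -0.0355 m and y of large_on_shaker in the frame of shaker between -0.107 and -0.083 m and x of large_flask in the frame of shaker between 0.0355 and 0.0595 m and y of large_flask in the frame of shaker between 0.083 and 0.107 m) or (x of large_on_shaker in the frame of shaker between 0.0355 and 0.0595 m and y of large_on_shaker in the frame of shaker between -0.012 and 0.012 m and x of large_flask in the frame of shaker between -0.0595 and -0.0355 m and y of large_flask in the frame of shaker between -0.012 and 0.012 m) or (x of large_on_shaker in the frame of shaker between -0.0595 and -0.0355 m and y of large_on_shaker in the frame of shaker between 0.083 and 0.107 m and x of large_flask in the frame of shaker between 0.0355 and 0.0595 m and y of large_flask in the frame of shaker between -0.107 and -0.083 m)) and z of large_flask in the frame of shaker between 0.09 and 0.1 m and angle between each of large_flask, large_on_shaker, medium_flask, medium_on_shaker, small_flask, small_on_shaker's own z axis and vertical below 0.1 rad and linear speed of each of large_flask, large_on_shaker, medium_flask, medium_on_shaker, small_flask, small_on_shaker below 0.02 m/s and angular speed of each of large_flask, large_on_shaker, medium_flask, medium_on_shaker, small_flask, small_on_shaker below 0.3 rad/s and z of large_on_shaker in the frame of shaker between 0.09 and 0.1 m and ((x of medium_on_shaker in the frame of shaker between -0.0595 and -0.0355 m and y of medium_on_shaker in the frame of shaker between -0.107 and -0.083 m and x of medium_flask in the frame of shaker between 0.0355 and 0.0595 m and y of medium_flask in the frame of shaker between 0.083 and 0.107 m) or (x of medium_on_shaker in the frame of shaker between 0.0355 and 0.0595 m and y of medium_on_shaker in the frame of shaker between -0.012 and 0.012 m and x of medium_flask in the frame of shaker between -0.0595 and -0.0355 m and y of medium_flask in the frame of shaker between -0.012 and 0.012 m) or (x of medium_on_shaker in the frame of shaker between -0.0595 and -0.0355 m and y of medium_on_shaker in the frame of shaker between 0.083 and 0.107 m and x of medium_flask in the frame of shaker between 0.0355 and 0.0595 m and y of medium_flask in the frame of shaker between -0.107 and -0.083 m)) and z of medium_flask in the frame of shaker between 0.09 and 0.1 m and z of medium_on_shaker in the frame of shaker between 0.09 and 0.1 m and ((x of small_on_shaker in the frame of shaker between -0.0595 and -0.0355 m and y of small_on_shaker in the frame of shaker between -0.107 and -0.083 m and x of small_flask in the frame of shaker between 0.0355 and 0.0595 m and y of small_flask in the frame of shaker between 0.083 and 0.107 m) or (x of small_on_shaker in the frame of shaker between 0.0355 and 0.0595 m and y of small_on_shaker in the frame of shaker between -0.012 and 0.012 m and x of small_flask in the frame of shaker between -0.0595 and -0.0355 m and y of small_flask in the frame of shaker between -0.012 and 0.012 m) or (x of small_on_shaker in the frame of shaker between -0.0595 and -0.0355 m and y of small_on_shaker in the frame of shaker between 0.083 and 0.107 m and x of small_flask in the frame of shaker between 0.0355 and 0.0595 m and y of small_flask in the frame of shaker between -0.107 and -0.083 m)) and z of small_flask in the frame of shaker between 0.09 and 0.1 m and z of small_on_shaker in the frame of shaker between 0.09 and 0.1 m and distance of each of bottle, beaker, tube from where it was at the start of the episode below 0.03 m and angle between each of bottle, beaker, tube's own z axis and vertical below 0.2 rad); the robot touches nothing.
It fails at once if a flask that already stood on the shaker is shifted by more than 15 mm or tipped (distance of any of large_on_shaker, medium_on_shaker, small_on_shaker from where it was at the start of the episode above 0.015 m or angle between any of large_on_shaker, medium_on_shaker, small_on_shaker's own z axis and vertical above 0.2 rad).
It fails at once if a flask is dropped, thrown or knocked over (faster than 0.45 m/s with no finger on it) ((contact force between large_flask and the fingers below 0.05 N and linear speed of large_flask above 0.45 m/s) or (contact force between medium_flask and the fingers below 0.05 N and linear speed of medium_flask above 0.45 m/s) or (contact force between small_flask and the fingers below 0.05 N and linear speed of small_flask above 0.45 m/s)).
It fails at once if the bottle, the beaker or the tube is shifted by more than 30 mm or tipped over (distance of any of bottle, beaker, tube from where it was at the start of the episode above 0.03 m or angle between any of bottle, beaker, tube's own z axis and vertical above 0.5 rad).
It also fails if it takes over 86 s, if anything falls off the work surface, if the arm or the gripper's body presses on something with over 40 N, if the wrist force passes 120 N, or if a joint passes its speed limit or range.

ROBOT

A 6-joint arm with a two-finger parallel gripper is mounted at the origin on the work surface. World frame = base frame: x ahead of the robot, y to its left, z up, the work surface at z = 0. Lengths are in mm, angles in degrees, forces in N, time in s.
With the tool pointing down it reaches from about 350 to 850 mm from the base axis. Payload 8.1 kg.
Tool frame: the origin (TCP) lies at the very end of the fingers, on their centre line; the grasp point (between the pads) lies r.tcp_to_grasp behind it (r.tcp_to_grasp is the distance from the TCP to the grasp point, in mm); z points along the fingers, y is the line along which they close (so a half turn about z gives the same grasp; the last joint's range is limited). The gripper opens to 85 mm and grips with 20 to 120 N. Pads are 22 mm wide; open, the fingers measure 114 mm over their backs; the gripper's body (76 mm by 85 mm) begins 54 mm behind the grasp point. The pads swing forward as they close: fully open they stand 13 mm farther back than shut.
Start: joints at [-81.211, 7.471, 85.268, -0, 87.261, -4.893], TCP at [141.942, -582.973, 210.992] pointing down, gripper open.
Joint ranges: [-169.43, 169.43], [-51.17, 129.36], [1.28, 143.12], [-76.62, 256.62], [0, 156.53], [-152.29, 152.29]. Speed limits (degrees/s): [136.94, 136.94, 159.86, 180, 180, 180].

INTERFACE

Orientations are given as [roll, pitch, yaw] about the fixed x, y, z axes, in that order (R = Rz(yaw) Ry(pitch) Rx(roll)).
In Python, from bench import sense, viewer, order, r gives the robot as it stands.
- The arm moves only by the tool carry_out, never from a script. Its argument "increments" is one flat list of numbers, 7 for each row, row after row: the shift along the tool's x, y, z as a fraction of full scale, then the turn, a rotation vector about the tool's x, y, z as a fraction of full scale, then the opening, from -1 (shut) to 1 (fully open). A call has exactly 10 rows; each row is the pose to reach, as a shift and turn from the pose commanded when the call began, along the tool's axes at that moment, turning the shorter way round; what a row does not reach only later rows make up. Full scale, the value 1, is 400 mm for a shift and 2 pi rad for a turn. A row lasts 1/8 s, in which the tool goes at most 62.5 mm and 10.7 degrees, less where a joint would pass 70% of its speed; a pose out of reach is approached as far as the arm can. A call with a number of a shift or a turn outside -1 to 1 is refused whole. A call with a gripper value outside its range is refused whole. The fingers move at their own pace and stop on an object; "force" is the grip in N (left out, the last holds). Time passes only in rows, so rows that repeat a pose let the fingers close, or fill a call up. It gives the time, the measured TCP pose, the force, the opening and the grip force at its end, in the units of the state.
- sense(): the state, without advancing time (a new reading comes with each control period).
- viewer.snapshot(name): name is "scene" or "top"; returns the picture (384x512x3 uint8, red, green, blue); there is no depth.
- viewer.get_calibration(name): a dict with "fx", "fy", "cx", "cy" (pixels), "k1" (the pictures are not rectified: a ray, as slopes to the right and down, at radius r is drawn at 1 + k1 r^2 times it, then the intrinsics apply), "R" (3x3) and "t" (3): a world point X has camera coordinates R X + t. Camera axes: x right, y down, z forward; pixel columns grow to the right and rows downward; lengths in mm; the calibration is good to about 2 mm. A picture is of the moment at which its call begins. get_calibration takes no time and is no camera call.
- order.hand_in(): hands the job in; it is judged then, once.
The state is a dict: "time": time; "joint_pos": joint angles; "qd": joint speeds; "joint_efforts": joint torques, N m; "tool_pos": TCP position; "tcp_rot": TCP orientation; "ft_force": force on the tool from outside, world axes, zero at the start; "wrist_torque": the same for the moment, N m; "finger_gap": finger opening in mm; "grip_force": force on a finger pad.
Only numpy, scipy, OpenCV 4.12 (cv2) and the standard library are available. Lean on these libraries where they do the work, as an engineer would, in place of code of your own. Each camera call takes 0.05 s, during which the arm holds its last target. There are 200 camera calls.

## Working session

There is one attempt and no reset: what is moved stays moved. The work goes in short steps, Python scripts to look and compute and a tool call to move; the robot and the scene stay as the last step left them, time stands still between calls to the robot, and variables do not carry over. Pictures are saved under pics/ and viewed, at most 14 in all, crops included, and the job is handed in when it is done.

Besides the shell and the picture viewer there is one more tool, called after "Request:" as name(argument=value, ...) on one line, values as JSON. carry_out: Moves the arm, as the interface text tells. Its arguments: {"type":"object","properties":{"increments":{"type":"array"},"force":{"type":"number"}},"required":["increments"]}

```bash
mkdir -p pics
python3 - <<'E'
from bench import sense, viewer, order, r
import cv2, numpy as np
print(sense()); print(r.tcp_to_grasp)
for n in("scene","top"):
    im=viewer.snapshot(n); cv2.imwrite(f"pics/{n}0.png",cv2.resize(im[:,:,::-1],(800,600),interpolation=cv2.INTER_CUBIC)); np.save(f"{n}0.npy",im)
    print(viewer.get_calibration(n))
E
```

```text
{'time': 0.0, 'joint_pos': array([-8.12098027e+01,  7.51301633e+00,  8.53277434e+01, -1.27417163e-03,
        8.72595073e+01, -4.89229571e+00]), 'qd': array([ 0.01574879, -0.02819563,  0.08546204, -0.02776814, -0.08632593,
        0.00714476]), 'joint_efforts': array([ 1.14193619e-03, -5.69389057e+01, -5.00553489e+01, -1.44484789e-04,
        1.45287858e-02,  5.62264927e-05]), 'tool_pos': array([ 141.86051638, -582.41553358,  209.98096241]), 'tcp_rot': array([-1.79899990e+02, -7.28309491e-03,  1.36825487e+01]), 'ft_force': array([ 0.08843519, -0.63104828,  0.34564371]), 'wrist_torque': array([ 0.00094727, -0.00411896,  0.01930292]), 'grip_force': 0.0, 'finger_gap': 85.1988915286811}
18.700000000000003
{'fx': 437.49791636089384, 'fy': 437.49791636089384, 'cx': 252.240315988539, 'cy': 188.11365508057924, 'k1': 0.011155875915646898, 'R': array([[ 0.01573091,  0.99979087,  0.01306704],
       [ 0.78283579, -0.00418509, -0.62221428],
       [-0.62202947,  0.02001734, -0.78273791]]), 't': array([ -62.59723591, -289.77450357, 1539.91691123])}
{'fx': 371.63185907765205, 'fy': 371.63185907765205, 'cx': 256.3605885801536, 'cy': 190.63373983313664, 'k1': -0.091692524774922, 'R': array([[-2.27985078e-02, -9.99739991e-01,  4.22492564e-04],
       [-9.92487831e-01,  2.25823122e-02, -1.20241191e-01],
       [ 1.20200387e-01, -3.16063847e-03, -9.92744618e-01]]), 't': array([  50.3551771 ,  472.90507765, 1052.59641954])}
```

View pics/scene0.png

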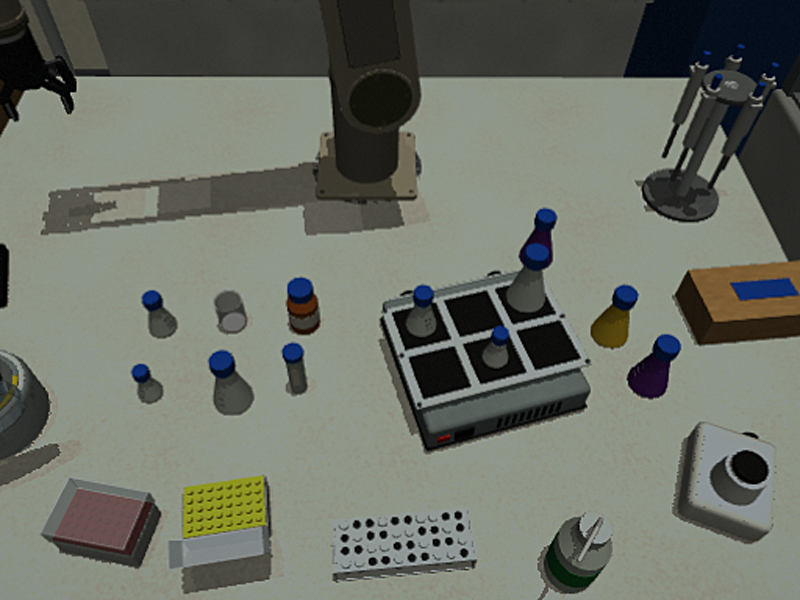

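View pics/top0.png

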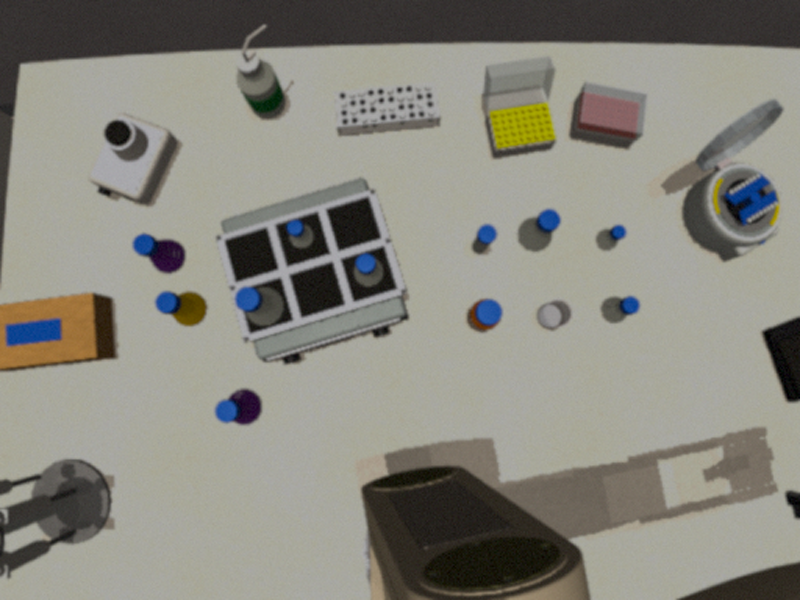

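The scene view shows three empty pads, at (548,345), (440,372) and (475,312). The top view shows the same pads at (250,255), (353,222) and (317,287). In the top view the bench flasks' caps are at large (548,220), medium (628,305) and small (617,232). The twins' caps are at large (248,299), medium (366,263) and small (295,228).

```bash
cat > h.py <<'E'
import cv2, numpy as np
from bench import sense, viewer, order, r
C={n:viewer.get_calibration(n) for n in("scene","top")}
def ray(n,p):
    c=C[n]; K=np.array([[c["fx"],0,c["cx"]],[0,c["fy"],c["cy"]],[0,0,1]])
    u=cv2.undistortPoints(np.array([[p]],float),K,np.array([c["k1"],0,0,0,0.]))[0,0]
    R,t=np.array(c["R"]),np.array(c["t"]); d=R.T@np.r_[u,1]
    return -R.T@t, d/np.linalg.norm(d)
def plane(n,p,z):
    o,d=ray(n,p); return o+d*(z-o[2])/d[2]
def tri(pt,ps):
    A=np.zeros((3,3));b=np.zeros(3);L=[ray("top",pt),ray("scene",ps)]
    for o,d in L:
        P=np.eye(3)-np.outer(d,d);A+=P;b+=P@o
    x=np.linalg.solve(A,b); return x,np.linalg.norm((np.eye(3)-np.outer(L[0][1],L[0][1]))@(x-L[0][0]))
def blobs(im,kind):
    h=cv2.cvtColor(im,cv2.COLOR_RGB2HSV)
    m=cv2.inRange(h,(100,140,50),(122,255,255)) if kind=="cap" else cv2.inRange(h,(0,0,0),(180,255,48))
    if kind=="pad": m=cv2.morphologyEx(m,cv2.MORPH_OPEN,np.ones((3,3)))
    out=[]
    for c in cv2.findContours(m,cv2.RETR_EXTERNAL,cv2.CHAIN_APPROX_NONE)[0]:
        if cv2.contourArea(c)<(12 if kind=="cap" else 250): continue
        q=np.zeros(m.shape,np.uint8); cv2.drawContours(q,[cv2.convexHull(c)],-1,1,-1)
        M=cv2.moments(q,True); out.append((M["m10"]/M["m00"],M["m01"]/M["m00"],M["m00"]))
    return np.array(out)
def near(B,disp):
    p=np.array(disp)/1.5625; i=np.argmin(np.hypot(*(B[:,:2]-p).T)); return B[i]
CAPS={"L":((548,220),(222,362)),"M":((628,305),(152,300)),"S":((617,232),(141,372)),"Lt":((248,299),(536,255)),"Mt":((366,263),(424,296)),"St":((295,228),(500,336)),"tube":((486,235),(293,352)),"bottle":((487,313),(300,290))}
PADS={"farL":((250,255),(548,345)),"farR":((353,222),(440,372)),"nearM":((317,287),(475,312))}
E
python3 - <<'E'
from h import *
im={n:np.load(n+"0.npy") for n in C}
for kind,D in(("cap",CAPS),("pad",PADS)):
    B={n:blobs(im[n],kind) for n in C}
    for k,(a,b) in D.items():
        p,q=near(B["top"],a),near(B["scene"],b); x,e=tri(p[:2],q[:2])
        print(k,(p*[1.5625,1.5625,1]).round(0),(q*[1.5625,1.5625,1]).round(0),x.round(1),e.round(1))
E
```

```text
L [548. 220. 147.] [220. 360. 157.] [ 594.  -221.1  116.8] 0.5
M [629. 305.  98.] [150. 297.  82.] [ 444.9 -368.    87.7] 0.9
S [617. 232.  56.] [139. 370.  76.] [ 582.4 -362.5   69.4] 0.6
Lt [248. 299. 194.] [536. 251. 149.] [455.8 278.3 215.3] 1.8
Mt [365. 262. 138.] [423. 292.  94.] [513.7  96.6 184.4] 0.4
St [294. 227.  92.] [500. 332.  82.] [579.1 213.8 165.9] 0.7
tube [486. 234. 101.] [292. 351. 115.] [ 573.7 -112.   109.3] 0.0
bottle [488. 312. 201.] [299. 287. 169.] [ 437.2 -110.3  103.8] 0.1
farL [251. 255. 713.] [547. 344. 804.] [550.4 305.6  90.1] 0.7
farR [353. 223. 714.] [438. 372. 882.] [602.5 122.3  90.7] 0.5
nearM [316. 289. 753.] [472. 313. 714.] [485.  187.8  90.8] 0.0
```

The bench flasks and pads are located: the pads' measured spacing is 190.6 mm against 190 mm nominal, and the heights agree. Targets are large to farR (602.5, 122), medium to farL (550, 306) and small to nearM (485, 188). I start with the medium flask.

Request:
carry_out(increments=[0.04,-0.016,0,0,0,0,1,0.13,-0.051,0,0,0,0,1,0.235,-0.093,0,0,0,0,1,0.35,-0.139,0,0,0,0,1,0.475,-0.188,0,0,0,0,1,0.6,-0.237,0,0,0,0,1,0.715,-0.283,0,0,0,0,1,0.8,-0.317,0,0,0,0,1,0.863,-0.3415,0,0,0,0,1,0.863,-0.3415,0,0,0,0,1], force=30)

```text
time: 1.35
tool_pos: [446.7, -366.2, 210.8]
tcp_rot: [-180.0, -0.0, 13.9]
ft_force: [-0.5, -0.9, -0.4]
finger_gap: 85.4
grip_force: 0.0
```

Request:
carry_out(increments=[-0.005,0.003,0.04,0,0,0,1,-0.005,0.003,0.09,0,0,0,1,-0.005,0.003,0.15,0,0,0,1,-0.005,0.003,0.21,0,0,0,1,-0.005,0.003,0.26,0,0,0,1,-0.005,0.003,0.3,0,0,0,1,-0.005,0.003,0.33,0,0,0,1,-0.005,0.003,0.355,0,0,0,1,-0.005,0.003,0.3625,0,0,0,1,-0.005,0.003,0.3625,0,0,0,1])

```text
time: 2.6
tool_pos: [443.6, -370.4, 66.3]
tcp_rot: [180.0, -0.0, 13.7]
ft_force: [0.3, -0.5, 1.5]
finger_gap: 85.4
grip_force: 0.0
```

Request:
carry_out(increments=[0,0,0,0,0,0,0.4,0,0,0,0,0,0,0.1,0,0,0,0,0,0,-0.1,0,0,0,0,0,0,-0.25,0,0,0,0,0,0,-0.4,0,0,0,0,0,0,-0.6,0,0,0,0,0,0,-0.6,0,0,0,0,0,0,-0.6,0,0,0,0,0,0,-0.6,0,0,0,0,0,0,-0.6], force=30)

```text
time: 3.85
tool_pos: [443.5, -370.3, 66.3]
tcp_rot: [180.0, -0.0, 13.7]
ft_force: [-0.9, 1.7, 5.2]
finger_gap: 28.8
grip_force: 29.8
```

Request:
carry_out(increments=[0,0,-0.02,0,0,0,-0.6,0,0,-0.06,0,0,0,-0.6,0,0,-0.12,0,0,0,-0.6,0,0,-0.2,0,0,0,-0.6,0,0,-0.28,0,0,0,-0.6,0,0,-0.37,0,0,0,-0.6,0,0,-0.46,0,0,0,-0.6,0,0,-0.53,0,0,0,-0.6,0,0,-0.58,0,0,0,-0.6,0,0,-0.58,0,0,0,-0.6])

```text
time: 5.1
tool_pos: [444.0, -370.9, 300.2]
tcp_rot: [179.8, -0.1, 13.7]
ft_force: [-0.3, -1.2, -0.1]
finger_gap: 28.6
grip_force: 29.7
```

```bash
cat >> h.py <<'E'
def pic(n,name,x0,y0,x1,y1,s):
    im=viewer.snapshot(n); cv2.imwrite(f"pics/{name}.png",cv2.resize(im[y0:y1,x0:x1,::-1],None,fx=s,fy=s,interpolation=cv2.INTER_CUBIC)); return im
def go(x,y,z):
    s=sense(); a=np.radians(s["tcp_rot"][2]); d=np.array([x,y,z])-s["tool_pos"]
    print("frac",np.round([(np.cos(a)*d[0]+np.sin(a)*d[1])/400,(np.sin(a)*d[0]-np.cos(a)*d[1])/400,-d[2]/400],4),s["tool_pos"].round(1),s["finger_gap"].round(1),s["ft_force"].round(1))
E
python3 -c "
from h import *
pic('scene','lift',0,80,220,300,2.5); go(550.4,305.6,298)"
```

```text
Traceback (most recent call last):
  File "h.py", line 34, in go
    print("frac",np.round([(np.cos(a)*d[0]+np.sin(a)*d[1])/400,(np.sin(a)*d[0]-np.cos(a)*d[1])/400,-d[2]/400],4),s["tool_pos"].round(1),s["finger_gap"].round(1),s["ft_force"].round(1))
                                                                                                                                        ^^^^^^^^^^^^^^^^^^^^^
AttributeError: 'float' object has no attribute 'round'
```

View pics/lift.png

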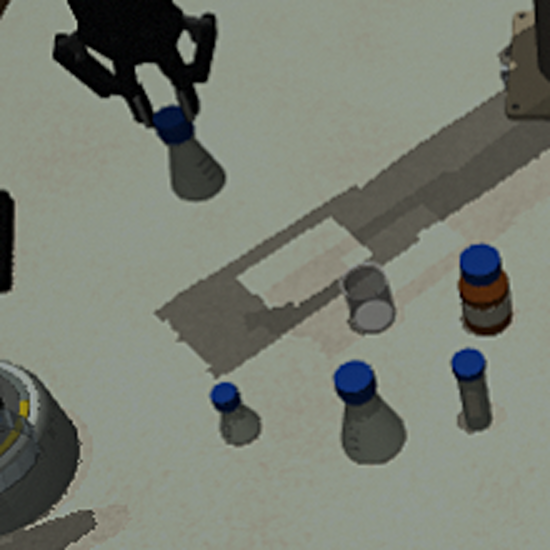

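The flask is held upright by its cap, which is at (173,124) in the crop. I carry it across in two halves.

Request:
carry_out(increments=[0.01,-0.024,0,0,0,0,-0.6,0.033,-0.08,0,0,0,0,-0.6,0.069,-0.166,0,0,0,0,-0.6,0.112,-0.27,0,0,0,0,-0.6,0.158,-0.38,0,0,0,0,-0.6,0.204,-0.49,0,0,0,0,-0.6,0.25,-0.6,0,0,0,0,-0.6,0.29,-0.695,0,0,0,0,-0.6,0.317,-0.76,0,0,0,0,-0.6,0.329,-0.79,0,0,0,0,-0.6])

```text
time: 6.4
tool_pos: [495.8, -29.5, 297.4]
tcp_rot: [-180.0, 0.0, 13.8]
ft_force: [0.4, 0.2, -0.9]
finger_gap: 29.0
grip_force: 29.7
```

Request:
carry_out(increments=[0.01,-0.024,0,0,0,0,-0.6,0.033,-0.08,0,0,0,0,-0.6,0.069,-0.166,0,0,0,0,-0.6,0.112,-0.27,0,0,0,0,-0.6,0.158,-0.38,0,0,0,0,-0.6,0.204,-0.49,0,0,0,0,-0.6,0.25,-0.6,0,0,0,0,-0.6,0.29,-0.695,0,0,0,0,-0.6,0.317,-0.76,0,0,0,0,-0.6,0.329,-0.79,0,0,0,0,-0.6])

```text
time: 7.65
tool_pos: [549.6, 306.8, 297.3]
tcp_rot: [180.0, 0.1, 13.7]
ft_force: [-1.0, -0.2, -0.9]
finger_gap: 28.8
grip_force: 29.7
```

```bash
sed -i 's/s\["finger_gap"\].round(1)/round(s["finger_gap"],1)/' h.py
python3 -c "
from h import *
pic('scene','over',200,80,420,300,2.5); go(550.4,305.6,166)"
```

```text
frac [0.0009 0.0053 0.3281] [549.5 307.6 297.2] 29.1 [-1.2  0.6 -0.4]
```

View pics/over.png

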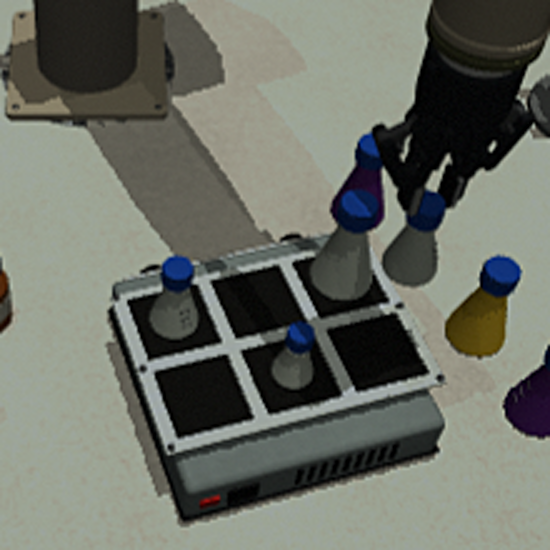

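The held flask is at (410,240) in the crop, above the far-left pad at (378,350), which is free. I lower it now.

Request:
carry_out(increments=[0.0,0.002,0.03,0,0,0,-0.6,0,0.004,0.08,0,0,0,-0.6,0,0.005,0.14,0,0,0,-0.6,0,0.005,0.195,0,0,0,-0.6,0,0.005,0.24,0,0,0,-0.6,0,0.005,0.27,0,0,0,-0.6,0,0.005,0.295,0,0,0,-0.6,0,0.005,0.31,0,0,0,-0.6,0,0.005,0.32,0,0,0,-0.6,0,0.005,0.323,0,0,0,-0.6])

```text
time: 8.95
tool_pos: [550.2, 304.3, 168.9]
tcp_rot: [-180.0, -0.0, 13.7]
ft_force: [0.1, 0.4, -0.4]
finger_gap: 28.9
grip_force: 29.7
```

Request:
carry_out(increments=[0,0,0.001,0,0,0,-0.6,0,0,0.002,0,0,0,-0.6,0,0,0.003,0,0,0,-0.6,0,0,0.004,0,0,0,-0.6,0,0,0.005,0,0,0,-0.6,0,0,0.006,0,0,0,-0.6,0,0,0.008,0,0,0,-0.6,0,0,0.01,0,0,0,-0.6,0,0,0.01,0,0,0,-0.6,0,0,0.01,0,0,0,-0.6])

```text
time: 10.2
tool_pos: [550.1, 304.1, 164.8]
tcp_rot: [180.0, -0.0, 13.7]
ft_force: [-0.4, 0.2, -1.0]
finger_gap: 28.6
grip_force: 29.7
```

Request:
carry_out(increments=[0,-0.003,0.001,0,0,0,-0.6,0,-0.003,0.002,0,0,0,-0.6,0,-0.003,0.003,0,0,0,-0.6,0,-0.003,0.004,0,0,0,-0.6,0,-0.003,0.005,0,0,0,-0.6,0,-0.003,0.006,0,0,0,-0.6,0,-0.003,0.007,0,0,0,-0.6,0,-0.003,0.008,0,0,0,-0.6,0,-0.003,0.009,0,0,0,-0.6,0,-0.003,0.009,0,0,0,-0.6])

```text
time: 11.45
tool_pos: [549.9, 305.4, 161.4]
tcp_rot: [-180.0, -0.0, 13.7]
ft_force: [0.6, -0.4, 0.6]
finger_gap: 28.7
grip_force: 29.9
```

Request:
carry_out(increments=[0,0,0.001,0,0,0,-0.6,0,0,0.002,0,0,0,-0.6,0,0,0.003,0,0,0,-0.6,0,0,0.003,0,0,0,-0.6,0,0,0.004,0,0,0,-0.6,0,0,0.004,0,0,0,-0.6,0,0,0.005,0,0,0,-0.6,0,0,0.005,0,0,0,-0.6,0,0,0.005,0,0,0,-0.6,0,0,0.005,0,0,0,-0.6])

```text
time: 12.7
tool_pos: [550.7, 305.9, 161.2]
tcp_rot: [-180.0, -0.2, 13.7]
ft_force: [-0.4, 1.3, 9.6]
finger_gap: 28.9
grip_force: 30.7
```

Contact is confirmed at 9.6 N, so I open gradually and then rise.

Request:
carry_out(increments=[0,0,0.001,0,0,0,-0.32,0,0,0.001,0,0,0,-0.27,0,0,0.001,0,0,0,-0.22,0,0,0.001,0,0,0,-0.17,0,0,0.001,0,0,0,-0.1,0,0,0,0,0,0,0.0,0,0,0,0,0,0,0.1,0,0,0,0,0,0,0.18,0,0,0,0,0,0,0.18,0,0,0,0,0,0,0.18])

```text
time: 13.95
tool_pos: [549.8, 305.3, 159.2]
tcp_rot: [180.0, 0.0, 13.7]
ft_force: [-0.5, 0.9, 0.2]
finger_gap: 50.4
grip_force: 0.0
```

Request:
carry_out(increments=[0,0,-0.02,0,0,0,0.18,0,0,-0.05,0,0,0,0.18,0,0,-0.1,0,0,0,0.18,0,0,-0.16,0,0,0,0.18,0,0,-0.22,0,0,0,0.18,0,0,-0.27,0,0,0,0.18,0,0,-0.3,0,0,0,0.18,0,0,-0.33,0,0,0,0.4,0,0,-0.34,0,0,0,0.7,0,0,-0.34,0,0,0,1])

```text
time: 15.2
tool_pos: [549.7, 305.3, 294.9]
tcp_rot: [180.0, 0.0, 13.7]
ft_force: [0.3, 0.2, -0.4]
finger_gap: 85.9
grip_force: 0.0
```

```bash
python3 -c "
from h import *
go(594,-221,297.5)"
```

```text
frac [-0.2037  1.3046 -0.0065] [549.7 305.3 294.9] 85.9 [ 0.3  0.2 -0.4]
```

Request:
carry_out(increments=[-0.006,0.04,0,0,0,0,1,-0.018,0.11,0,0,0,0,1,-0.036,0.23,0,0,0,0,1,-0.056,0.36,0,0,0,0,1,-0.078,0.5,0,0,0,0,1,-0.1,0.64,0,0,0,0,1,-0.122,0.78,0,0,0,0,1,-0.139,0.89,0,0,0,0,1,-0.15,0.96,0,0,0,0,1,-0.156,1.0,0,0,0,0,1])

```text
time: 16.45
tool_pos: [583.0, -100.3, 294.5]
tcp_rot: [-180.0, 0.1, 13.6]
ft_force: [0.3, 0.6, 0.4]
finger_gap: 85.4
grip_force: 0.0
```

Request:
carry_out(increments=[-0.01,0.05,0,0,0,0,1,-0.024,0.15,0.0,0,0,0,1,-0.038,0.24,0.02,0,0,0,1,-0.048,0.3046,0.06,0,0,0,1,-0.048,0.3046,0.12,0,0,0,1,-0.048,0.3046,0.18,0,0,0,1,-0.048,0.3046,0.23,0,0,0,1,-0.048,0.3046,0.26,0,0,0,1,-0.048,0.3046,0.28,0,0,0,1,-0.048,0.3046,0.28,0,0,0,1])

```text
time: 17.7
tool_pos: [593.9, -220.9, 183.0]
tcp_rot: [-180.0, 0.0, 13.7]
ft_force: [0.3, -0.3, -0.6]
finger_gap: 85.2
grip_force: 0.0
```

```bash
python3 -c "
from h import *
go(594,-221,89); pic('scene','chk',0,80,420,300,1.9)"
```

```text
frac [0.0003 0.0004 0.2349] [ 593.9 -220.9  183. ] 85.2 [ 0.3 -0.3 -0.6]
```

View pics/chk.png

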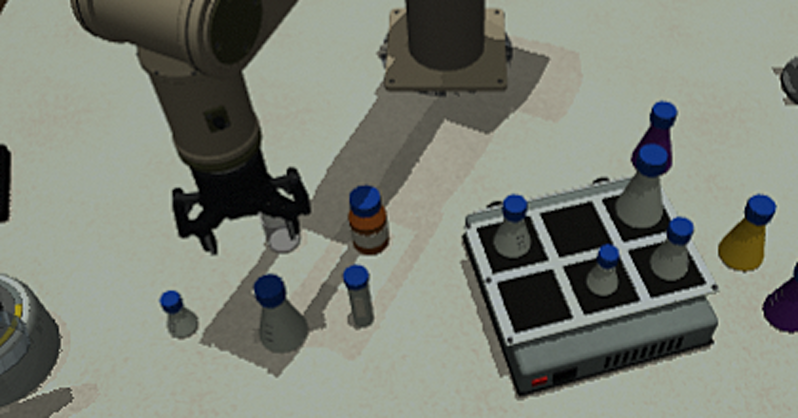

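The medium flask stands centred on its pad at (668,262), and the gripper is over the large flask at (280,312). Next I descend and grip it.

Request:
carry_out(increments=[0,0,0.02,0,0,0,1,0,0,0.05,0,0,0,1,0,0,0.09,0,0,0,1,0,0,0.13,0,0,0,1,0,0,0.17,0,0,0,1,0,0,0.2,0,0,0,1,0,0,0.22,0,0,0,1,0,0,0.23,0,0,0,1,0,0,0.235,0,0,0,0.8,0,0,0.235,0,0,0,0.6])

```text
time: 19.0
tool_pos: [594.2, -221.1, 89.6]
tcp_rot: [180.0, -0.0, 13.7]
ft_force: [-0.7, -0.3, 0.1]
finger_gap: 68.3
grip_force: 0.0
```

Request:
carry_out(increments=[0,0,0,0,0,0,0.4,0,0,0,0,0,0,0.25,0,0,0,0,0,0,0.1,0,0,0,0,0,0,0.0,0,0,0,0,0,0,-0.1,0,0,0,0,0,0,-0.2,0,0,0,0,0,0,-0.4,0,0,0,0,0,0,-0.4,0,0,0,0,0,0,-0.4,0,0,0,0,0,0,-0.4], force=35)

```text
time: 20.25
tool_pos: [594.2, -221.2, 89.5]
tcp_rot: [180.0, -0.0, 13.7]
ft_force: [1.6, -0.3, 3.4]
finger_gap: 36.3
grip_force: 35.4
```

Request:
carry_out(increments=[0,0,-0.02,0,0,0,-0.4,0,0,-0.06,0,0,0,-0.4,0,0,-0.12,0,0,0,-0.4,0,0,-0.19,0,0,0,-0.4,0,0,-0.27,0,0,0,-0.4,0,0,-0.34,0,0,0,-0.4,0,0,-0.4,0,0,0,-0.4,0,0,-0.43,0,0,0,-0.4,0,0,-0.45,0,0,0,-0.4,0,0,-0.45,0,0,0,-0.4])

```text
time: 21.5
tool_pos: [594.0, -221.0, 269.2]
tcp_rot: [180.0, -0.0, 13.7]
ft_force: [-0.4, 0.1, 0.1]
finger_gap: 36.5
grip_force: 35.1
```

```bash
python3 -c "
from h import *
go(602.5,122.3,268)"
```

```text
frac [ 0.2237 -0.8289  0.0031] [ 594.  -221.   269.2] 36.5 [-0.4  0.1  0.1]
```

Request:
carry_out(increments=[0.007,-0.025,0,0,0,0,-0.4,0.023,-0.084,0,0,0,0,-0.4,0.047,-0.174,0,0,0,0,-0.4,0.076,-0.283,0,0,0,0,-0.4,0.107,-0.398,0,0,0,0,-0.4,0.139,-0.514,0,0,0,0,-0.4,0.17,-0.63,0,0,0,0,-0.4,0.197,-0.73,0,0,0,0,-0.4,0.216,-0.8,0,0,0,0,-0.4,0.2237,-0.829,0,0,0,0,-0.4])

```text
time: 22.75
tool_pos: [601.4, 125.4, 268.8]
tcp_rot: [-180.0, 0.0, 13.9]
ft_force: [0.1, -0.3, -0.8]
finger_gap: 36.2
grip_force: 35.2
```

Request:
carry_out(increments=[0,0,0.01,0,0,0,-0.4,0,0,0.03,0,0,0,-0.4,0,0,0.06,0,0,0,-0.4,0,0,0.1,0,0,0,-0.4,0,0,0.135,0,0,0,-0.4,0,0,0.16,0,0,0,-0.4,0,0,0.18,0,0,0,-0.4,0,0,0.19,0,0,0,-0.4,0,0,0.195,0,0,0,-0.4,0,0,0.198,0,0,0,-0.4])

```text
time: 24.0
tool_pos: [602.7, 122.4, 190.3]
tcp_rot: [180.0, -0.0, 13.7]
ft_force: [0.3, 1.1, -1.1]
finger_gap: 36.3
grip_force: 35.2
```

```bash
python3 -c "
from h import *
go(602.5,122.3,184.5)"
```

```text
frac [-0.0006  0.0001  0.0146] [602.7 122.4 190.3] 36.3 [ 0.3  1.1 -1.1]
```

Request:
carry_out(increments=[0,0,0.002,0,0,0,-0.4,0,0,0.004,0,0,0,-0.4,0,0,0.006,0,0,0,-0.4,0,0,0.008,0,0,0,-0.4,0,0,0.01,0,0,0,-0.4,0,0,0.0115,0,0,0,-0.4,0,0,0.013,0,0,0,-0.4,0,0,0.014,0,0,0,-0.4,0,0,0.015,0,0,0,-0.4,0,0,0.016,0,0,0,-0.4])

```text
time: 25.25
tool_pos: [602.9, 122.3, 184.5]
tcp_rot: [180.0, -0.1, 13.7]
ft_force: [-1.1, -0.4, 5.9]
finger_gap: 36.3
grip_force: 35.8
```

Request:
carry_out(increments=[0,0,0.001,0,0,0,-0.15,0,0,0.001,0,0,0,-0.1,0,0,0.001,0,0,0,-0.05,0,0,0.001,0,0,0,0,0,0,0.001,0,0,0,0.06,0,0,0,0,0,0,0.14,0,0,0,0,0,0,0.22,0,0,0,0,0,0,0.32,0,0,0,0,0,0,0.32,0,0,0,0,0,0,0.32])

```text
time: 26.5
tool_pos: [602.5, 122.3, 183.6]
tcp_rot: [-180.0, -0.0, 13.7]
ft_force: [0.7, -0.1, -0.0]
finger_gap: 56.2
grip_force: 0.0
```

Request:
carry_out(increments=[0,0,-0.02,0,0,0,0.32,0,0,-0.05,0,0,0,0.32,0,0,-0.1,0,0,0,0.32,0,0,-0.15,0,0,0,0.32,0,0,-0.19,0,0,0,0.32,0,0,-0.22,0,0,0,0.32,0,0,-0.24,0,0,0,0.32,0,0,-0.25,0,0,0,0.5,0,0,-0.25,0,0,0,0.8,0,0,-0.25,0,0,0,1])

```text
time: 27.75
tool_pos: [602.2, 122.3, 282.8]
tcp_rot: [-180.0, 0.1, 13.7]
ft_force: [0.3, 0.5, 0.6]
finger_gap: 85.2
grip_force: 0.0
```

```bash
python3 -c "
from h import *
go(582.4,-362.5,150)"
```

```text
frac [-0.3347  1.1659  0.3321] [602.2 122.3 282.8] 85.2 [0.3 0.5 0.6]
```

Request:
carry_out(increments=[-0.011,0.04,0,0,0,0,1,-0.032,0.11,0,0,0,0,1,-0.066,0.23,0,0,0,0,1,-0.103,0.36,0,0,0,0,1,-0.143,0.5,0,0,0,0,1,-0.184,0.64,0,0,0,0,1,-0.224,0.78,0,0,0,0,1,-0.255,0.89,0,0,0,0,1,-0.275,0.96,0,0,0,0,1,-0.287,1.0,0,0,0,0,1])

```text
time: 29.0
tool_pos: [584.4, -295.9, 283.1]
tcp_rot: [-180.0, 0.0, 13.6]
ft_force: [-0.5, 0.6, -0.2]
finger_gap: 85.2
grip_force: 0.0
```

Request:
carry_out(increments=[-0.012,0.04,0,0,0,0,1,-0.034,0.12,0.02,0,0,0,1,-0.0477,0.1659,0.06,0,0,0,1,-0.0477,0.1659,0.12,0,0,0,1,-0.0477,0.1659,0.18,0,0,0,1,-0.0477,0.1659,0.24,0,0,0,1,-0.0477,0.1659,0.29,0,0,0,1,-0.0477,0.1659,0.32,0,0,0,1,-0.0477,0.1659,0.332,0,0,0,1,-0.0477,0.1659,0.332,0,0,0,1])

```text
time: 30.25
tool_pos: [582.9, -362.5, 151.1]
tcp_rot: [180.0, -0.0, 13.7]
ft_force: [0.8, 0.3, 0.6]
finger_gap: 85.4
grip_force: 0.0
```

```bash
python3 -c "
from h import *
go(582.4,-362.5,45.5); pic('scene','chk2',0,80,420,300,1.9)"
```

```text
frac [-0.0011 -0.0004  0.264 ] [ 582.9 -362.5  151.1] 85.4 [0.8 0.3 0.6]
```

View pics/chk2.png

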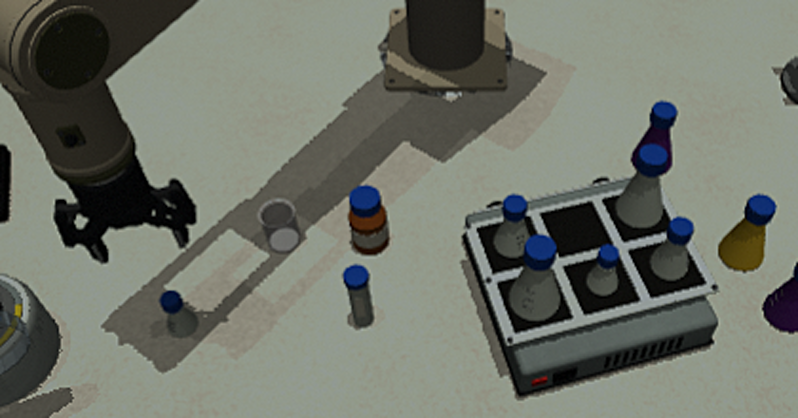

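The large flask stands on its pad at (537,290), and the bystanders are undisturbed. Next I grip the small flask at (178,315).

Request:
carry_out(increments=[0,0,0.02,0,0,0,1,0,0,0.05,0,0,0,1,0,0,0.09,0,0,0,1,0,0,0.14,0,0,0,1,0,0,0.185,0,0,0,1,0,0,0.22,0,0,0,0.8,0,0,0.245,0,0,0,0.6,0,0,0.258,0,0,0,0.4,0,0,0.264,0,0,0,0.3,0,0,0.264,0,0,0,0.2])

```text
time: 31.55
tool_pos: [582.9, -362.7, 45.6]
tcp_rot: [180.0, -0.0, 13.7]
ft_force: [1.0, -0.3, 0.5]
finger_gap: 51.0
grip_force: 0.0
```

Request:
carry_out(increments=[0,0,0,0,0,0,0.1,0,0,0,0,0,0,0.0,0,0,0,0,0,0,-0.1,0,0,0,0,0,0,-0.2,0,0,0,0,0,0,-0.3,0,0,0,0,0,0,-0.4,0,0,0,0,0,0,-0.65,0,0,0,0,0,0,-0.65,0,0,0,0,0,0,-0.65,0,0,0,0,0,0,-0.65], force=28)

```text
time: 32.8
tool_pos: [582.8, -362.6, 45.3]
tcp_rot: [180.0, -0.0, 13.7]
ft_force: [0.6, -0.4, 1.0]
finger_gap: 23.8
grip_force: 27.6
```

Request:
carry_out(increments=[0,0,-0.02,0,0,0,-0.65,0,0,-0.06,0,0,0,-0.65,0,0,-0.12,0,0,0,-0.65,0,0,-0.2,0,0,0,-0.65,0,0,-0.29,0,0,0,-0.65,0,0,-0.38,0,0,0,-0.65,0,0,-0.47,0,0,0,-0.65,0,0,-0.55,0,0,0,-0.65,0,0,-0.6,0,0,0,-0.65,0,0,-0.62,0,0,0,-0.65])

```text
time: 34.05
tool_pos: [583.1, -362.7, 295.2]
tcp_rot: [179.9, -0.1, 13.7]
ft_force: [0.5, -0.6, -1.0]
finger_gap: 24.2
grip_force: 27.5
```

```bash
python3 -c "
from h import *
go(485,188,290)"
```

```text
frac [ 0.0875 -1.3957  0.0131] [ 583.1 -362.7  295.2] 24.2 [ 0.5 -0.6 -1. ]
```

Request:
carry_out(increments=[0.001,-0.021,0,0,0,0,-0.65,0.004,-0.07,0,0,0,0,-0.65,0.009,-0.147,0,0,0,0,-0.65,0.015,-0.239,0,0,0,0,-0.65,0.021,-0.336,0,0,0,0,-0.65,0.027,-0.433,0,0,0,0,-0.65,0.033,-0.53,0,0,0,0,-0.65,0.038,-0.614,0,0,0,0,-0.65,0.042,-0.672,0,0,0,0,-0.65,0.0437,-0.698,0,0,0,0,-0.65])

```text
time: 35.3
tool_pos: [532.6, -85.4, 291.6]
tcp_rot: [-179.9, 0.1, 13.8]
ft_force: [0.3, 0.5, -0.1]
finger_gap: 24.1
grip_force: 27.5
```

Request:
carry_out(increments=[0.001,-0.021,0,0,0,0,-0.65,0.004,-0.07,0,0,0,0,-0.65,0.009,-0.147,0,0,0,0,-0.65,0.015,-0.239,0,0,0,0,-0.65,0.021,-0.336,0,0,0,0,-0.65,0.027,-0.433,0,0,0,0,-0.65,0.033,-0.53,0,0,0,0,-0.65,0.038,-0.614,0,0,0,0,-0.65,0.042,-0.672,0,0,0,0,-0.65,0.0437,-0.698,0,0,0,0,-0.65])

```text
time: 36.55
tool_pos: [484.1, 189.7, 293.1]
tcp_rot: [-180.0, 0.0, 13.8]
ft_force: [0.3, 0.6, 0.0]
finger_gap: 24.5
grip_force: 27.6
```

Request:
carry_out(increments=[0,0,0.02,0,0,0,-0.65,0,0,0.05,0,0,0,-0.65,0,0,0.09,0,0,0,-0.65,0,0,0.13,0,0,0,-0.65,0,0,0.17,0,0,0,-0.65,0,0,0.2,0,0,0,-0.65,0,0,0.22,0,0,0,-0.65,0,0,0.23,0,0,0,-0.65,0,0,0.235,0,0,0,-0.65,0,0,0.235,0,0,0,-0.65])

```text
time: 37.8
tool_pos: [484.8, 188.4, 199.5]
tcp_rot: [-180.0, -0.0, 13.7]
ft_force: [-0.1, -0.4, 0.9]
finger_gap: 24.0
grip_force: 27.6
```

```bash
python3 -c "
from h import *
go(485,188,140.3); pic('scene','chk3',200,80,420,300,2.5)"
```

```text
frac [0.0003 0.0012 0.1481] [484.8 188.4 199.5] 24.0 [-0.1 -0.4  0.9]
```

View pics/chk3.png

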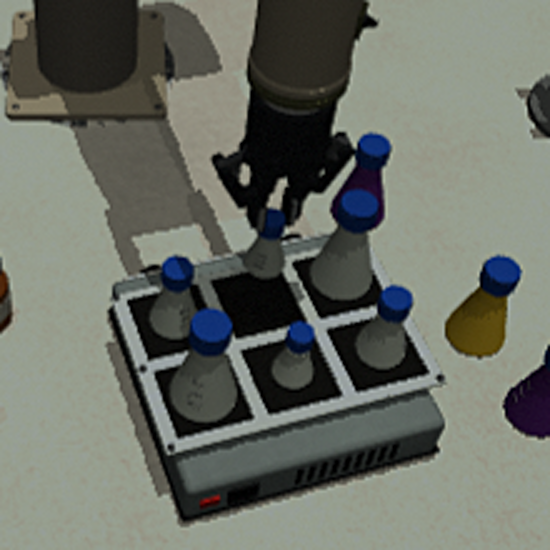

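The small flask hangs upright over its pad, at (265,255) in the crop. The gripper's knuckles, at (230,165) and (350,150), would come close to the large twin's cap, so I turn the tool 45° toward the diagonals before lowering.

Request:
carry_out(increments=[0,0,0,0,0,-0.015,-0.65,0,0.001,0,0,0,-0.035,-0.65,0,0.001,0,0,0,-0.055,-0.65,0,0.001,0,0,0,-0.075,-0.65,0,0.001,0,0,0,-0.095,-0.65,0,0.001,0,0,0,-0.11,-0.65,0,0.001,0,0,0,-0.12,-0.65,0,0.001,0,0,0,-0.125,-0.65,0,0.001,0,0,0,-0.125,-0.65,0,0.001,0,0,0,-0.125,-0.65])

```text
time: 39.1
tool_pos: [484.7, 188.0, 199.3]
tcp_rot: [180.0, -0.0, 58.6]
ft_force: [0.3, 0.1, -0.1]
finger_gap: 24.4
grip_force: 27.6
```

Request:
carry_out(increments=[0,0,0.01,0,0,0,-0.65,0,0,0.025,0,0,0,-0.65,0,0,0.045,0,0,0,-0.65,0,0,0.068,0,0,0,-0.65,0,0,0.09,0,0,0,-0.65,0,0,0.108,0,0,0,-0.65,0,0,0.12,0,0,0,-0.65,0,0,0.128,0,0,0,-0.65,0,0,0.132,0,0,0,-0.65,0,0,0.133,0,0,0,-0.65])

```text
time: 40.35
tool_pos: [484.8, 188.0, 146.1]
tcp_rot: [180.0, -0.0, 58.7]
ft_force: [-0.1, -0.5, -1.0]
finger_gap: 24.3
grip_force: 27.6
```

```bash
python3 -c "
from h import *
go(485,188,140.3)"
```

```text
frac [0.0003 0.0004 0.0146] [484.8 188.  146.1] 24.3 [-0.1 -0.5 -1. ]
```

Request:
carry_out(increments=[0,0,0.002,0,0,0,-0.65,0,0,0.004,0,0,0,-0.65,0,0,0.006,0,0,0,-0.65,0,0,0.008,0,0,0,-0.65,0,0,0.01,0,0,0,-0.65,0,0,0.0115,0,0,0,-0.65,0,0,0.013,0,0,0,-0.65,0,0,0.014,0,0,0,-0.65,0,0,0.015,0,0,0,-0.65,0,0,0.016,0,0,0,-0.65])

```text
time: 41.6
tool_pos: [485.0, 188.1, 140.2]
tcp_rot: [180.0, -0.0, 58.7]
ft_force: [-1.6, -0.9, 5.7]
finger_gap: 24.5
grip_force: 28.1
```

Request:
carry_out(increments=[0,0,0.001,0,0,0,-0.43,0,0,0.001,0,0,0,-0.38,0,0,0.001,0,0,0,-0.33,0,0,0.001,0,0,0,-0.27,0,0,0.001,0,0,0,-0.2,0,0,0,0,0,0,-0.1,0,0,0,0,0,0,0,0,0,0,0,0,0,0.08,0,0,0,0,0,0,0.08,0,0,0,0,0,0,0.08])

```text
time: 42.85
tool_pos: [484.7, 188.0, 139.6]
tcp_rot: [-180.0, 0.0, 58.7]
ft_force: [0.3, 0.2, -1.1]
finger_gap: 46.4
grip_force: 0.0
```

Request:
carry_out(increments=[0,0,-0.02,0,0,0,0.08,0,0,-0.05,0,0,0,0.08,0,0,-0.1,0,0,0,0.08,0,0,-0.16,0,0,0,0.08,0,0,-0.23,0,0,0,0.08,0,0,-0.3,0,0,0,0.08,0,0,-0.36,0,0,0,0.08,0,0,-0.41,0,0,0,0.08,0,0,-0.44,0,0,0,0.08,0,0,-0.44,0,0,0,0.08])

```text
time: 44.1
tool_pos: [485.1, 188.1, 316.5]
tcp_rot: [179.9, -0.1, 58.7]
ft_force: [0.5, 0.8, -0.7]
finger_gap: 46.3
grip_force: 0.0
```

```bash
python3 -c "
from h import *
go(485,-80,320)"
```

```text
frac [-0.5726  0.3483 -0.0087] [485.1 188.1 316.5] 46.3 [ 0.5  0.8 -0.7]
```

Now I move the arm clear to verify from both views.

Request:
carry_out(increments=[-0.03,0.018,0,0,0,0,0.08,-0.08,0.048,0,0,0,0,0.08,-0.14,0.085,0,0,0,0,0.08,-0.21,0.127,0,0,0,0,0.08,-0.29,0.176,0,0,0,0,0.08,-0.37,0.225,0,0,0,0,0.08,-0.45,0.273,0,0,0,0,0.08,-0.52,0.316,0,0,0,0,0.08,-0.57,0.348,0,0,0,0,0.08,-0.57,0.348,0,0,0,0,0.08])

```text
time: 45.35
tool_pos: [484.1, -81.1, 314.3]
tcp_rot: [-179.9, 0.1, 58.5]
ft_force: [-0.6, 0.7, -0.1]
finger_gap: 46.4
grip_force: 0.0
```

Run:
```python
from h import *
T=pic("top","fin_top",110,80,420,270,2.5); S=pic("scene","fin_sc",60,80,420,300,2.2)
BT,BS=blobs(T,"cap"),blobs(S,"cap")
c=np.array([530.7,201.0]); ex=np.array([.962,.273]); ey=np.array([-.273,.962])
for i in BT:
  for j in BS:
    x,e=tri(i[:2],j[:2])
    d=x[:2]-c; q=(d@ex,d@ey)
    if e<3 and 150<x[2]<225 and abs(q[0])<80 and abs(q[1])<130: print(x.round(1),np.round(q,1),e.round(1))
```

```text
[455.8 278.2 215.3] [-51.   94.7] 1.9
[486.3 187.3 167. ] [-46.4  -1.1] 0.3
[513.8  96.6 184.6] [-44.7 -95.9] 0.5
[550.4 307.  182. ] [47.8 96.6] 1.3
[579.  213.7 165.5] [49.9 -1. ] 0.8
[603.  122.  212.6] [ 48.  -95.7] 1.1
```

View pics/fin_top.png

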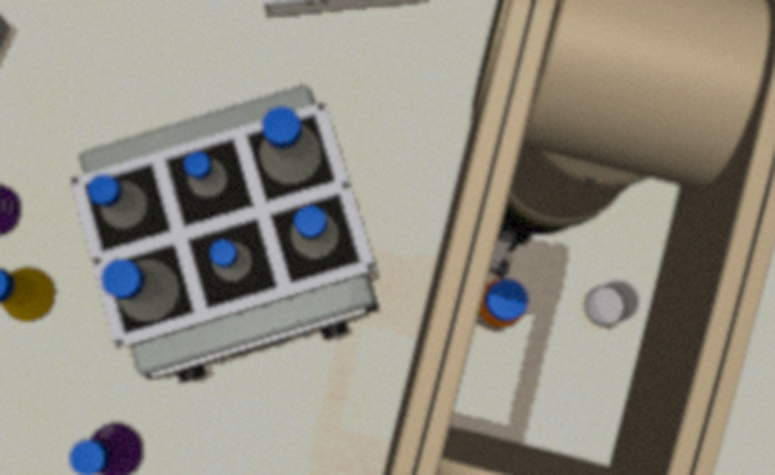

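View pics/fin_sc.png

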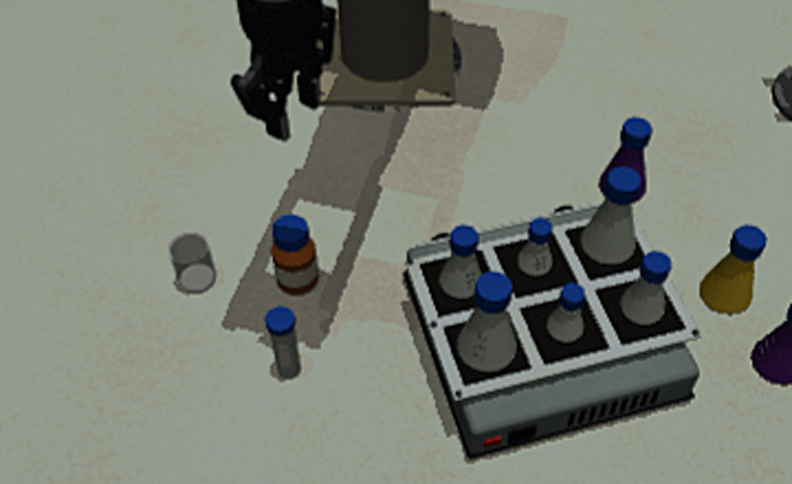

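All six flasks stand upright on their pads. The three new ones are within about 2 mm of centre, at top-view caps (282,127), (103,190) and (222,253). The twins and the bystanders have not moved.

```bash
python3 -c "
from bench import order
print(order.hand_in())"
```

```text
the job is handed in; nothing more can be done
None
```

I loaded all three flasks opposite their twins and handed the job in at about 45 s; my last measurement put each within about 2 mm of its pad's centre, but hand-in returned no verdict.

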